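# Third hand: hold a shelf bracket against the sprung stop

### The job

Be my third hand while I screw down the green bracket: pull the drawer well open by its handle and leave it open, lift the bracket out and stand it on the jig's base plate, its upright back flat against the orange sprung stop plate and centred on it. Press it steadily against the plate with about 8 newtons (plate about half way back, red pointers in the middle of the green marks), never driving the plate to its end, and finish while still holding it pressed like that: do not let go. Leave the tins, pen cup, clothespin and screwdriver where they are.

Things in the scene. Friction and masses are not known exactly. Their poses are not given: they have to be found in the camera images.
- unit: Low drawer unit, white with a light wood front, 240 deep x 240 wide x 95 high. Origin: centre of its underside; x points to its back, z up; the drawer front faces -x and slides to -x. Fixed.
- unit_drawer0 (a joint): The drawer's slide: 0 shut, grows to 0.166 m fully open. It needs about 1 to 2 N and stays where left. Inside 195 deep x 198 wide. Above the ledge: floor 22 mm, side walls to 73, front to 85; the unit top panel (83 to 95) overhangs what is not pulled out. The bracket rides along when pulled gently.
- unit_drawer0_handle (a point): Middle of the drawer's dark steel handle: a level bar 11 mm thick and 120 long across the front (along the unit's y), its axis 35 mm in front of the drawer front and 57 mm above the ledge; two end posts 51 mm either side of the middle. Moves with the drawer, axes as unit.
- bracket: Green metal angle bracket, about 0.2 kg, foot down in the drawer, yaw within 0.4 rad of the unit's. Origin: centre of the foot's underside, z up. Foot 64 (x) x 70 (y) x 6. Upright back: 6 mm plate on the foot's +x edge, 70 wide, 48 high; its outer face, x = +32, goes on the stop. Middle rib 12 thick (y -6 to 6), x -24 to the back, top 42 above the underside: the grip.
- bracket_rib (a point): Point to pinch on the bracket's rib: x = -4, y = 0, 30 mm above the foot's underside. Axes as the bracket.
- bracket_back (a point): Middle of the lower edge of the outer face of the bracket's upright back: x = +32, y = 0, z = 0 in the bracket. Axes as the bracket.
- jig: Mounting jig, fixed: dark steel base plate 250 (x) x 130 (y) x 6 thick, on it a blue upright, 62 mm high overall, and in front of it the orange stop plate. Origin: middle of the base's back edge, underside (on the ledge); the base runs from x = -250 to 0, x points to the back, z up. The open floor for the bracket is x -250 to -130, its surface 6 mm above the ledge.
- stop_face (a point): Middle of the lower edge of the front face (looks to the jig's -x) of the orange stop plate, 8 thick x 90 wide (y) x 50 high, bottom 1 mm over the base. At x = -130, y = 0, z = 7 mm in the jig with the spring relaxed; moves with the plate to the jig's +x; axes as the jig. Red pointers at both sides move over white strips with a green mark where the press is right.
- stop_plate (a joint): How far the orange stop plate is pushed back: 0 relaxed, 0.020 m at its end stop. Spring 800 N/m without preload: 8 N at 0.010 m.
- tin_red: Steel spice tin with red band, 62 dia x 69 high, loose. Origin: centre of underside. Leave alone.
- tin_amber: Steel spice tin with orange band, 62 dia x 69 high, loose. Origin: centre of underside. Leave alone.
- pen_cup: Yellow plastic pen cup with pens, 76 dia x 95 high, pens to about 145, loose. Origin: centre of underside. Leave alone.
- clothespin: Wooden clothespin lying down, 72 x 10 x 10, loose. Origin: centre of underside. Leave alone.
- screwdriver: Screwdriver lying down, loose, about 200 long, 30 thick. Leave alone.
- trivet: Green silicone trivet, 140 dia x 8, stuck down. Origin: centre of underside.

How it is judged:
By the outcome, as a careful person would: the job done as asked, in the order asked, and still so for the second after the job is handed in, while the arm keeps its last pose, push and grip.
It also fails if it takes over 64 s, if anything falls off the work surface, if the arm or the gripper's body presses on something with over 40 N, if the wrist force passes 120 N, or if a joint passes its speed limit or range.

### The arm

A 6-joint arm with a two-finger parallel gripper is mounted at the origin on the work surface. World frame = base frame: x ahead of the robot, y to its left, z up, the work surface at z = 0. Lengths are in mm, angles in rad, forces in N, time in s.
With the tool pointing down it reaches from about 400 to 825 mm from the base axis. Payload 7 kg.
Tool frame: the origin (TCP) lies on the mounting face of the last link; the fingertips stand 178 mm ahead of it and the grasp point (between the pads) lies 159 mm ahead of it; z points along the fingers, y is the line along which they close (so a half turn about z gives the same grasp; the last joint's range is limited). The gripper opens to 88 mm and grips with 3 to 60 N. Pads are 19 mm wide; open, the fingers measure 130 mm over their backs; the gripper's body (78 mm by 193 mm) begins 47 mm behind the grasp point.
Start: joints at [1.547, 0.359, 0.012, 0, -1.224, -0.288], TCP at [207.08, 642.428, 404.661] pointing down, gripper open.
Joint ranges: [-3.07, 3.07], [-1.43, 2.12], [-1.02, 1.25], [-3.03, 1.67], [-3.05, -0], [-3.03, 3.03]. Speed limits (rad/s): [2.39, 2.39, 3.01, 3.14, 3.14, 3.14].

### API

Orientations are given as a unit quaternion [w, x, y, z].
In Python, from bench import status, vision, close_job gives the robot as it stands.
- The arm moves only by the shell command python3 -m jog 'ROWS' [FORCE]. ROWS is JSON, one flat list of numbers, 5 for each row, row after row: the closure, from 0 (fully open) to 1 (shut), then the shift along the tool's x, y, z in m, then the turn about the tool's z in degrees. In form: [grip, tx, ty, tz, spin, grip, tx, ty, tz, spin, ...]. A call has exactly 8 rows; each row shifts and turns the commanded pose from where the row before left it, along the tool's axes as they then stand; what a row does not reach is not made up. A row lasts 1/10 s, in which the tool goes at most 50 mm and 8.59 degrees, less where a joint would pass 70% of its speed; a pose out of reach is approached as far as the arm can. A call with a gripper value outside its range is refused whole. The fingers move at their own pace and stop on an object; FORCE is the grip in N (left out, the last holds). Time passes only in rows, so rows that do not move let the fingers close, or fill a call up. It gives the time, the measured TCP pose, the force, the opening and the grip force at its end, in the units of the state.
- status.read_state(): the state, without advancing time (a new reading comes with each control period).
- vision.get_image(name): name is "scene" or "top" or "wrist"; returns the picture (480x640x3 uint8, red, green, blue); there is no depth.
- vision.camera_info(name): a dict with "mtx" (3x3 intrinsics, pixels), "rvec" (rotation vector, rad) and "tvec" (3), from world to camera coordinates, as OpenCV has them. Camera axes: x right, y down, z forward; pixel columns grow to the right and rows downward; lengths in mm; the calibration is good to about 2 mm. A picture is of the moment at which its call begins: read the wrist's pose just before it. camera_info takes no time and is no camera call; for the wrist camera it gives the pose at the moment of the call.
- close_job(): hands the job in; it is judged then, once.
The state is a dict: "time_s": time; "q": joint angles; "qd": joint speeds; "joint_efforts": joint torques, N m; "ee_pos": TCP position; "tool_rot": TCP orientation; "contact_force": force on the tool from outside, world axes, zero at the start; "wrist_torque": the same for the moment, N m; "grip_width": finger opening in mm; "grasp_force": force on a finger pad.
Only numpy, scipy, OpenCV 4.12 (cv2) and the standard library are available. Lean on these libraries where they do the work, as an engineer would, in place of code of your own. Each camera call takes 0.05 s, during which the arm holds its last target. There are 200 camera calls.

## Working session

There is one attempt and no reset: what is moved stays moved. The work goes in short steps, Python scripts to look and compute and a shell command to move; the robot and the scene stay as the last step left them, time stands still between calls to the robot, and variables do not carry over. Pictures are saved under pics/ and viewed, at most 10 in all, crops included, and the job is handed in when it is done.

```bash
ls; mkdir -p pics; python3 - <<'E'
from bench import status,vision
import cv2
s=status.read_state()
print({k:s[k] for k in('time_s','ee_pos','tool_rot','grip_width','contact_force')})
for n in('scene','top'):
    print(n,vision.camera_info(n))
    cv2.imwrite(f'pics/{n}0.png',vision.get_image(n)[:,:,::-1])
E
```

```text
pics
{'time_s': 0.0, 'ee_pos': array([206.99341556, 642.27879998, 403.725518  ]), 'tool_rot': array([ 8.26249067e-04,  9.87864623e-01, -1.55315171e-01, -4.80367013e-05]), 'grip_width': 87.74368241010852, 'contact_force': array([-0.25860857,  0.13208182, -0.20874462])}
scene {'mtx': array([[545.9669853 ,   0.        , 309.66976989],
       [  0.        , 545.9669853 , 233.0492136 ],
       [  0.        ,   0.        ,   1.        ]]), 'rvec': array([ 0.79896476,  2.73811892, -0.82429242]), 'tvec': array([ 423.98382785, -196.51007969, 1725.13878824])}
top {'mtx': array([[615.15779524,   0.        , 321.12805392],
       [  0.        , 615.15779524, 230.70558853],
       [  0.        ,   0.        ,   1.        ]]), 'rvec': array([ 2.08367813, -2.14551651,  0.1977832 ]), 'tvec': array([  28.25139987,  501.34779868, 1525.56913   ])}
```

View pics/top0.png

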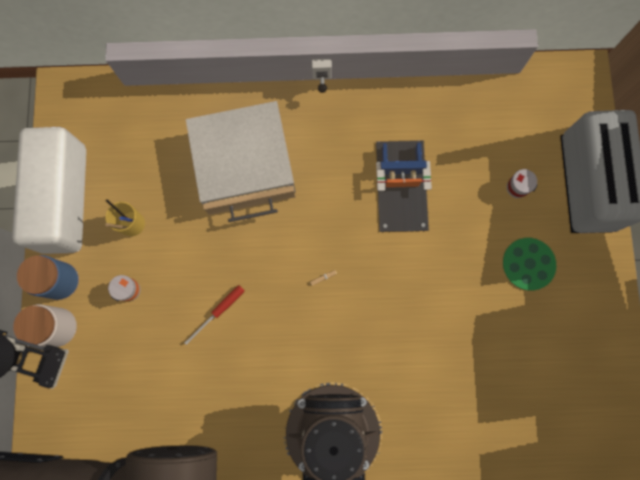

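View pics/scene0.png

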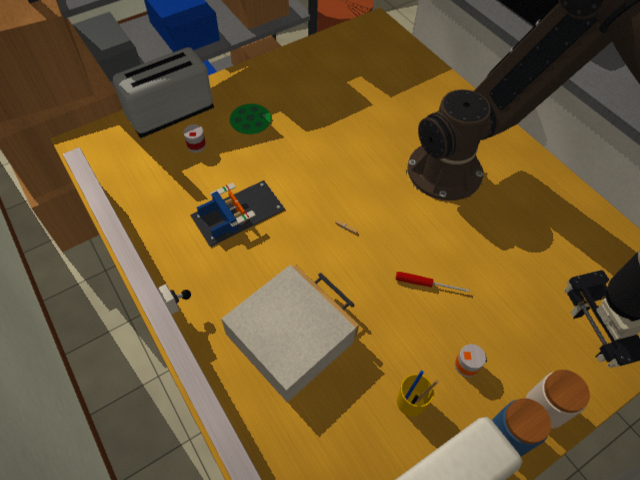

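The top view shows the unit top with corners at about (187,121), (277,103), (294,190) and (203,207), and the handle from (230,215) to (276,211). The jig base runs from (377,142)-(424,141) to (379,231)-(428,230), with the orange plate at (404,183). I'll turn these into positions.

```bash
cat > h.py <<'E'
import numpy as np,cv2
from scipy.spatial.transform import Rotation as R
from bench import status,vision
def w(cam,pts,z,info=None):
    i=info or vision.camera_info(cam); M=cv2.Rodrigues(i['rvec'])[0]; C=-M.T@i['tvec']
    u=cv2.undistortPoints(np.float64(pts).reshape(-1,1,2),i['mtx'],None).reshape(-1,2)
    d=np.c_[u,np.ones(len(u))]@M
    return C+d*((z-C[2])/d[:,2])[:,None]
def tool():
    s=status.read_state(); r=R.from_quat(np.r_[s['tool_rot'][1:],s['tool_rot'][0]])
    return s,np.array(s['ee_pos']),r.as_matrix()
def go(xyz,close_deg):
    """grasp-point target (world mm), direction of closing line (deg): prints spin, then shift in tool axes after spin (m)"""
    s,p,M=tool(); y=M[:,1]; cur=np.degrees(np.arctan2(y[1],y[0]))
    dw=(close_deg-cur+90)%180-90   # world turn ccw
    M2=R.from_euler('z',dw,degrees=True).as_matrix()@M
    d=np.array(xyz)-(p+159*M[:,2])
    print('spin',round(-dw,2),'q6',round(s['q'][5],3),'shift',np.round(M2.T@d/1000,4),'t',s['time_s'],'cur close deg',round(cur,2))
def look(name,file,crop=None,k=1):
    i=vision.camera_info(name); im=vision.get_image(name)[:,:,::-1]
    if crop: x,y,a,b=crop; im=im[y:y+b,x:x+a]
    cv2.imwrite('pics/'+file,cv2.resize(im,None,fx=k,fy=k,interpolation=cv2.INTER_CUBIC)); return i
E
python3 - <<'E'
from h import *
np.set_printoptions(precision=1,suppress=True)
print('unit',w('top',[(187,121),(277,103),(294,188),(203,203)],95))
print('handle',w('top',[(230,216),(277,210)],57))
print('jig',w('top',[(377,142),(424,141),(428,230),(379,231)],6))
print('plate',w('top',[(386,183),(421,182)],57))
look('top','t1.png',(180,90,260,160),3)
go([0,0,0],0)
E
```

```text
unit [[792.  351.4  95. ]
 [833.8 118.2  95. ]
 [604.6  78.6  95. ]
 [572.8 308.   95. ]]
handle [[545.9 246.   57. ]
 [558.  125.2  57. ]]
jig [[ 750.5 -144.2    6. ]
 [ 749.2 -271.2    6. ]
 [ 503.9 -266.8    6. ]
 [ 505.1 -138.2    6. ]]
plate [[ 620.9 -157.5   57. ]
 [ 620.8 -247.9   57. ]]
spin 72.13 q6 -0.288 shift [0.6 0.2 0.2] t 0.15 cur close deg -107.87
```

View pics/t1.png

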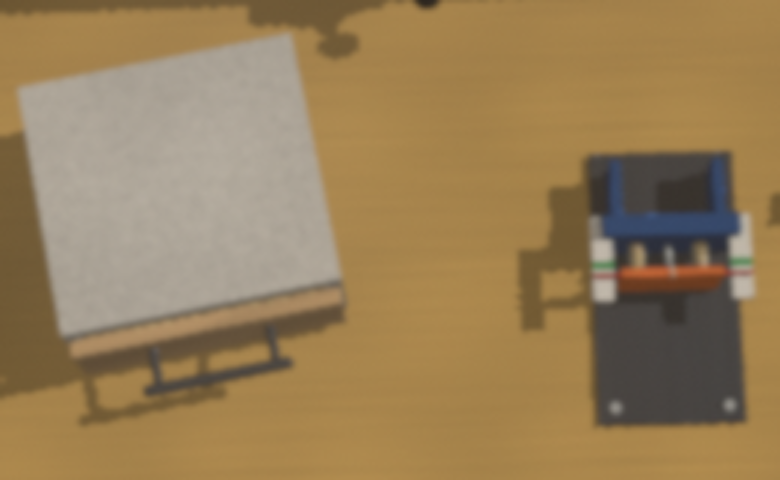

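The crop shows the handle bar from (146,390) to (291,363), unit top corners at (18,88), (291,34), (341,280) and (65,338), and jig base corners at (586,156), (731,153), (745,424) and (597,426). The plate's top front edge runs from (617,272) to (727,270).

```bash
python3 - <<'E'
from h import *
np.set_printoptions(precision=1,suppress=True)
f=lambda a:np.array(a)/3+[180,90]-1/3
ang=lambda a,b:np.degrees(np.arctan2(*(b-a)[[1,0]]))
u=w('top',f([(18,88),(291,34),(341,280),(65,338)]),95);print(u)
print('unit yaw',ang(u[3],u[0]),ang(u[2],u[1]),ang(u[1],u[0])-90,ang(u[2],u[3])-90)
h=w('top',f([(146,390),(291,363)]),60);print('handle',h,h.mean(0),ang(h[1],h[0])-90)
j=w('top',f([(586,156),(731,153),(745,424),(597,426)]),6);print(j,'yaw',ang(j[3],j[0]),ang(j[2],j[1]),ang(j[1],j[0])-90,ang(j[2],j[3])-90)
p=w('top',f([(617,272),(727,270)]),57);print(p,p.mean(0))
yaw=-11
yw=np.radians(np.mean([ang(u[3],u[0]),ang(u[2],u[1]),ang(h[1],h[0])-90]))
c=u.mean(0)[:2];print('handle from unit',c-155*np.array([np.cos(yw),np.sin(yw)]),np.degrees(yw))
m=h.mean(0); go([m[0],m[1],130],np.degrees(yw))
E
```

```text
[[797.6 354.9  95. ]
 [839.3 119.   95. ]
 [617.7  80.   95. ]
 [574.7 312.2  95. ]]
unit yaw 10.846595709477253 9.979760696721561 10.02227256428047 10.50057426759723
handle [[535.8 249.8  60. ]
 [555.6 125.9  60. ]] [545.7 187.8  60. ] 9.07476766129561
[[ 751.6 -138.8    6. ]
 [ 750.2 -269.4    6. ]
 [ 501.2 -266.7    6. ]
 [ 503.3 -137.2    6. ]] yaw -0.36032569616193205 -0.6385236476693068 -0.6004097230352556 -0.9512122829591618
[[ 628.1 -156.2   57. ]
 [ 626.9 -250.8   57. ]] [ 627.5 -203.5   57. ]
handle from unit [554.7 189.7] 9.967041355831475
spin 62.16 q6 -0.288 shift [ 0.5 -0.3  0.1] t 0.15 cur close deg -107.87
```

```bash
python3 -m jog '[0.74,0,0,0,7.77,0.74,0,0,0,7.77,0.74,0,0,0,7.77,0.74,0,0,0,7.77,0.74,0,0,0,7.77,0.74,0,0,0,7.77,0.74,0,0,0,7.77,0.74,0,0,0,7.6]' 20
python3 - <<'E'
from h import *
go([546,188,170],10.1)
E
```

```text
time_s: 0.95
ee_pos: [207.0, 642.4, 404.3]
tool_rot: [0.0, 0.765, -0.644, 0.0]
contact_force: [0.3, 0.3, -0.5]
grip_width: 29.1
grasp_force: 0.0
spin -0.28 q6 -1.376 shift [ 0.5066 -0.2541  0.0755] t 0.95 cur close deg -170.18
```

```bash
python3 -m jog '[0.76,0.033,-0.0165,0,0,0.76,0.033,-0.0165,0,0,0.76,0.033,-0.0165,0,0,0.76,0.033,-0.0165,0,0,0.76,0.033,-0.0165,0,0,0.76,0.033,-0.0165,0,0,0.76,0.033,-0.0165,0,0,0.76,0.033,-0.0165,0,0]'
python3 -m jog '[0.76,0.033,-0.0165,0,0,0.76,0.033,-0.0165,0,0,0.76,0.033,-0.0165,0,0,0.76,0.033,-0.0165,0,0,0.76,0.033,-0.0165,0,0,0.76,0.033,-0.0165,0,0,0.76,0.030,-0.0165,0,0,0.76,0,0,0.02,0]'
python3 - <<'E'
from h import *
go([546,188,170],10.1)
i=look('wrist','w1.png')
print(i)
E
```

```text
time_s: 1.75
ee_pos: [384.1, 404.4, 404.6]
tool_rot: [0.0, 0.767, -0.642, -0.0]
contact_force: [0.6, 0.6, -0.2]
grip_width: 21.2
grasp_force: 0.0
time_s: 2.55
ee_pos: [539.8, 199.4, 386.5]
tool_rot: [-0.002, 0.766, -0.643, 0.001]
contact_force: [-0.1, 0.4, -0.5]
grip_width: 21.0
grasp_force: 0.0
spin -0.12 q6 -0.521 shift [ 0.0124 -0.0033  0.0575] t 2.55 cur close deg -170.02
{'mtx': array([[350.22272466,   0.        , 317.34455112],
       [  0.        , 350.22272466, 244.00880912],
       [  0.        ,   0.        ,   1.        ]]), 'rvec': array([-0.27000162,  3.0805441 ,  0.422045  ]), 'tvec': array([ 566.68554716, -127.15402369,  342.03107709])}
```

View pics/w1.png

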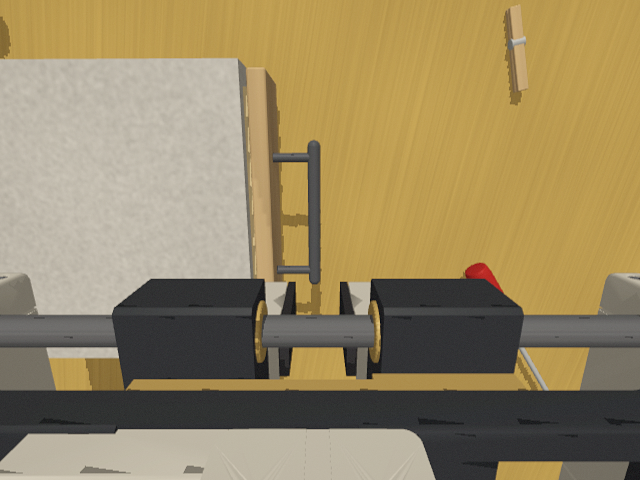

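The wrist view shows the handle bar running vertically from (314,145) to (314,281) and the drawer front's outer top edge from (267,70) to (276,200).

```bash
python3 - <<'E'
from h import *
h=w('wrist',[(314,145),(314.5,281)],57); f=w('wrist',[(268,75),(274,200)],85); u=w('wrist',[(239,60),(250,265)],95)
for a in(h,f,u): print(a,np.degrees(np.arctan2(*(a[1]-a[0])[[1,0]]))+90)
m=h.mean(0);print(m); go([m[0],m[1],160],10.1)
E
```

```text
[[551.26947804 127.52837184  57.        ]
 [530.19138191 246.86275536  57.        ]] 190.0168671173388
[[591.92113713  85.6116419   85.        ]
 [575.04641924 174.16773537  85.        ]] 190.78859990804463
[[611.22406827  81.28780875  95.        ]
 [585.69947172 227.40297471  95.        ]] 189.90891107894822
[540.73042997 187.1955636   57.        ]
spin -0.17 q6 -0.522 shift [ 0.0128 -0.0014  0.0624] t 2.6 cur close deg -170.07
```

```bash
python3 -m jog '[0.76,0.006,-0.0006,0.01,0,0.76,0.0068,-0.0006,0.02,0,0.76,0,0,0.02,0,0.76,0,0,0.02,0,0.76,0,0,0.02,0,0.76,0,0,0.01,0,0.76,0,0,0,0,0.76,0,0,0,0]'
python3 - <<'E'
from h import *
go([541,187,62],10.0)
i=look('wrist','w2.png')
E
```

```text
time_s: 3.4
ee_pos: [541.0, 189.7, 285.3]
tool_rot: [-0.0, 0.767, -0.642, 0.0]
contact_force: [0.2, -0.3, 0.7]
grip_width: 20.8
grasp_force: 0.0
spin 0.19 q6 -0.501 shift [0.0027 0.0006 0.0643] t 3.4 cur close deg -169.81
```

View pics/w2.png

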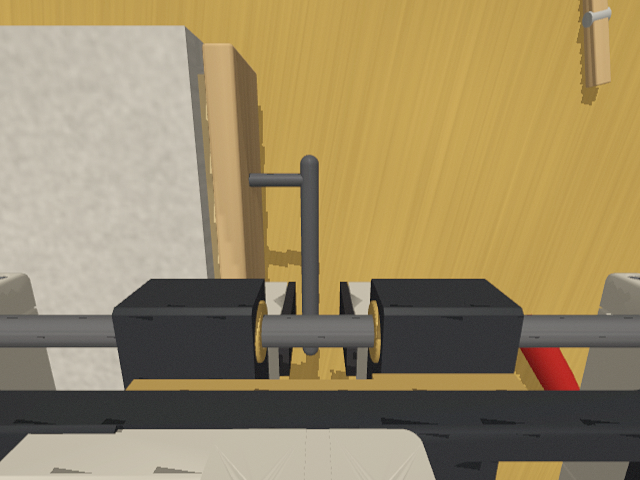

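The bar now runs from (309,157) to (312,353) and lies between the open fingers.

```bash
python3 - <<'E'
from h import *
h=w('wrist',[(309.5,157),(311,353)],57); f=w('wrist',[(233,43),(245,240)],85)
for a in(h,f): print(a,np.degrees(np.arctan2(*(a[1]-a[0])[[1,0]]))+90)
m=h.mean(0);print(m); n=np.array([np.cos(np.radians(10)),np.sin(np.radians(10)),0]);print((h-m)@n,(f-m)@n); go([*m[:2],62],10.0)
E
```

```text
[[556.71311867 125.24736827  57.        ]
 [533.78951839 251.37055136  57.        ]] 190.30137790232345
[[599.48522207  80.52888153  85.        ]
 [582.61134391 172.54748443  85.        ]] 190.39114751991846
[545.25131853 188.30895981  57.        ]
[ 0.33713919 -0.33713919] [34.69415449 34.05549117]
spin 0.19 q6 -0.501 shift [ 0.0022 -0.0035  0.0647] t 3.45 cur close deg -169.81
```

```bash
python3 -m jog '[0.76,0.002,-0.0023,0,0,0.76,0,0,0.012,0,0.76,0,0,0.015,0,0.76,0,0,0.015,0,0.76,0,0,0.012,0,0.76,0,0,0.008,0,0.76,0,0,0,0,0.76,0,0,0,0]'
python3 -m jog '[1,0,0,0,0,1,0,0,0,0,1,0,0,0,0,1,0,0,0,0,1,0,0,0,0,1,0,0,0,0,1,0,0,0,0,1,0,0,0,0]' 20
```

```text
time_s: 4.25
ee_pos: [543.6, 187.9, 222.8]
tool_rot: [-0.0, 0.767, -0.642, 0.0]
contact_force: [-0.4, 0.3, 0.4]
grip_width: 20.9
grasp_force: 0.0
time_s: 5.05
ee_pos: [543.8, 188.0, 223.3]
tool_rot: [-0.001, 0.767, -0.642, 0.0]
contact_force: [-0.0, 1.3, 5.4]
grip_width: 10.1
grasp_force: 20.0
```

```bash
python3 -m jog '[1,0,0.003,0,0,1,0,0.006,0,0,1,0,0.009,0,0,1,0,0.011,0,0,1,0,0.011,0,0,1,0,0.011,0,0,1,0,0.011,0,0,1,0,0.011,0,0]'
python3 -m jog '[1,0,0.011,0,0,1,0,0.011,0,0,1,0,0.011,0,0,1,0,0.011,0,0,1,0,0.011,0,0,1,0,0.011,0,0,1,0,0.011,0,0,1,0,0.008,0,0]'
python3 -m jog '[1,0,0.004,0,0,1,0,0.002,0,0,1,0,0,0,0,0.72,0,0,0,0,0.72,0,0,0,0,0.72,0,0,0,0,0.72,0,0,0,0,0.72,0,0,0,0]'
```

```text
time_s: 5.85
ee_pos: [471.6, 175.0, 223.3]
tool_rot: [-0.001, 0.767, -0.642, 0.0]
contact_force: [1.4, 0.6, 5.6]
grip_width: 10.6
grasp_force: 20.0
time_s: 6.65
ee_pos: [387.7, 160.0, 223.3]
tool_rot: [-0.001, 0.767, -0.642, 0.0]
contact_force: [1.4, -0.7, 7.1]
grip_width: 10.4
grasp_force: 20.0
time_s: 7.45
ee_pos: [381.7, 158.8, 222.5]
tool_rot: [0.0, 0.767, -0.642, -0.0]
contact_force: [-0.9, 0.3, 0.1]
grip_width: 24.6
grasp_force: 0.0
```

```bash
python3 -m jog '[0.72,0,0,-0.03,0,0.72,0,0,-0.04,0,0.5,0,0,-0.04,0,0.5,-0.02,-0.02,-0.04,0,0.5,-0.02,-0.03,-0.01,0,0.5,-0.02,-0.03,0,0,0.5,0,-0.03,0,0,0.5,0,0,0,0]'
python3 - <<'E'
from h import *
go([517,182,150],10.0)
i=look('wrist','w3.png')
E
```

```text
time_s: 8.25
ee_pos: [482.0, 238.7, 381.8]
tool_rot: [0.0, 0.767, -0.642, 0.0]
contact_force: [-1.1, -0.7, -1.3]
grip_width: 43.7
grasp_force: 0.0
spin 0.15 q6 -0.648 shift [ 0.0617 -0.0248  0.0728] t 8.25 cur close deg -169.85
```

View pics/w3.png

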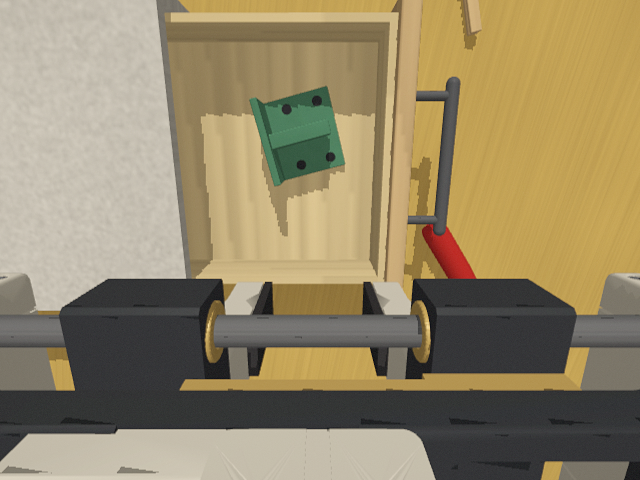

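The drawer is open and the bracket lies in it. Its back's top edge runs from (251,99) to (276,186), its foot's front corners are at (327,87) and (344,164), and its rib runs from (271,141) to (330,127).

```bash
python3 - <<'E'
from h import *
np.set_printoptions(precision=1,suppress=True)
b=w('wrist',[(251,99),(276,186)],70); f=w('wrist',[(327,87),(344,164)],28)
y1=np.degrees(np.arctan2(*(b[1]-b[0])[[1,0]]))-90;y2=np.degrees(np.arctan2(*(f[1]-f[0])[[1,0]]))-90
r=w('wrist',[(330,127),(271,141)],64);y3=np.degrees(np.arctan2(*(r[1]-r[0])[[1,0]]))
print(b,f,r,y1,y2,y3,np.linalg.norm(b[0]-b[1]),np.linalg.norm(f[0]-f[1]))
y=np.mean([y1,y2]);d=np.array([np.cos(np.radians(y)),np.sin(np.radians(y)),0])
c1=b.mean(0)-36*d; c2=f.mean(0)+28*d; print('rib pt',c1,c2,(c1-c2)@d)
c=(c1+c2)/2
i=vision.camera_info('wrist');print(-cv2.Rodrigues(i['rvec'])[0].T@i['tvec'])
s,p,M=tool();print(M)
go([c[0],c[1],140],y-90)
E
```

```text
[[548.5 140.4  70. ]
 [519.9 203.   70. ]] [[492.3 115.2  28. ]
 [464.7 177.2  28. ]] [[484.5 149.5  64. ]
 [529.7 168.5  64. ]] 24.582090673178698 23.966545631241857 22.847623782991228 68.81858496130799 67.84144851645348
rib pt [501.4 156.9  70. ] [504.  157.7  28. ] -2.7334222129044288
[492.6 166.7 360.6]
[[ 0.2 -1.  -0. ]
 [-1.  -0.2 -0. ]
 [ 0.   0.  -1. ]]
spin 75.83 q6 -0.649 shift [ 0.  -0.1  0.1] t 8.3 cur close deg -169.89
```

```bash
python3 -m jog '[0.55,0,0,0,-8,0.55,0,0,0,-8,0.55,0,0,0,-8,0.55,0,0,0,-8,0.55,0,0,0,-8,0.55,0,0,0,-8,0.55,0,0,0,-8,0.55,0,0,0,-8]'
python3 -m jog '[0.55,0,0,0,-8,0.55,0,0,0,-8,0.55,0,0,0,-8,0.55,0,0,0,-8,0.55,0,0,0,-8.3,0.55,0,0,0,0,0.55,0,0,0,0,0.55,0,0,0,0]'
python3 - <<'E'
from h import *
go([503,157.3,150],24.2-90)
E
```

```text
time_s: 9.1
ee_pos: [478.8, 236.9, 382.6]
tool_rot: [0.0, 0.991, -0.135, -0.0]
contact_force: [-0.2, 0.5, -0.3]
grip_width: 39.7
grasp_force: 0.0
time_s: 9.9
ee_pos: [479.4, 237.2, 382.7]
tool_rot: [-0.0, 0.978, 0.21, -0.0]
contact_force: [0.9, 0.8, -0.4]
grip_width: 39.7
grasp_force: 0.0
spin 0.06 q6 1.168 shift [-0.0112  0.0826  0.0737] t 9.9 cur close deg -65.74
```

```bash
python3 -m jog '[0.55,-0.0022,0.015,0.005,0,0.55,-0.0022,0.017,0.01,0,0.55,-0.0022,0.017,0.015,0,0.55,-0.0022,0.017,0.015,0,0.55,-0.0022,0.0166,0.015,0,0.55,0,0,0.014,0,0.55,0,0,0,0,0.55,0,0,0,0]'
python3 - <<'E'
from h import *
go([503,157.3,54],24.2-90)
i=look('wrist','w4.png')
E
```

```text
time_s: 10.7
ee_pos: [504.0, 157.2, 308.7]
tool_rot: [0.0, 0.977, 0.211, -0.0]
contact_force: [0.5, -0.2, 0.8]
grip_width: 39.6
grasp_force: 0.0
spin 0.18 q6 1.322 shift [-0.0007 -0.0006  0.0957] t 10.7 cur close deg -65.62
```

View pics/w4.png

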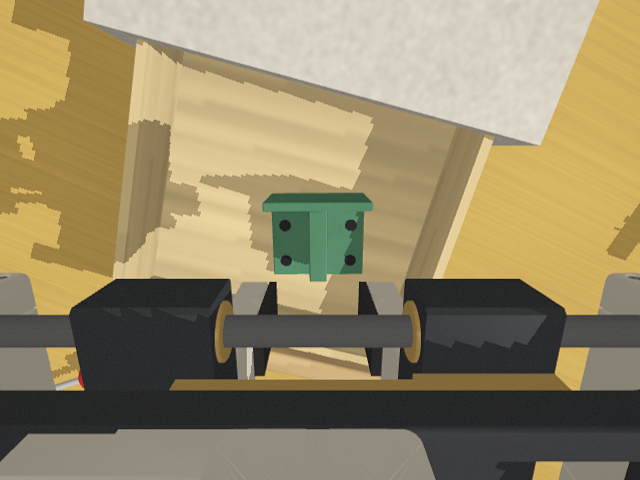

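The bracket is square to the gripper. Its rib is centred at column 318, and the back's top outer edge runs from (263,203) to (373,203).

```bash
python3 - <<'E'
from h import *
np.set_printoptions(suppress=True)
b=w('wrist',[(263,203),(373,203)],70); r=w('wrist',[(318,281),(318,212)],64); f=w('wrist',[(274,274),(363,274)],28)
d=np.array([np.cos(np.radians(24.3)),np.sin(np.radians(24.3)),0])
print(b,np.linalg.norm(b[0]-b[1]),r,f)
for c in(b.mean(0)-36*d,r[0]+20*d,f.mean(0)+28*d): print(c); go([*c[:2],54],24.3-90)
E
```

```text
[[524.01592286 204.25153309  70.        ]
 [552.49571988 141.52712317  70.        ]] 68.88722986093424 [[488.51601729 150.25632735  64.        ]
 [532.06324379 170.06077225  64.        ]] [[466.56195361 178.36666578  28.        ]
 [495.62824409 114.32602452  28.        ]]
[505.44530341 158.07481122  70.        ]
spin 0.12 q6 1.322 shift [0.0013 0.0001 0.0962] t 10.75 cur close deg -65.58
[506.74408282 158.48661452  64.        ]
spin 0.12 q6 1.322 shift [0.0026 0.0002 0.0962] t 10.75 cur close deg -65.58
[506.6143906  157.86874719  28.        ]
spin 0.12 q6 1.322 shift [0.0023 0.0007 0.0962] t 10.75 cur close deg -65.58
```

```bash
python3 -m jog '[0.55,0.002,0,0.01,0,0.55,0,0,0.016,0,0.55,0,0,0.018,0,0.55,0,0,0.018,0,0.55,0,0,0.016,0,0.55,0,0,0.012,0,0.55,0,0,0.006,0,0.55,0,0,0,0]'
python3 -m jog '[1,0,0,0,0,1,0,0,0,0,1,0,0,0,0,1,0,0,0,0,1,0,0,0,0,1,0,0,0,0,1,0,0,0,0,1,0,0,0,0]' 40
```

```text
time_s: 11.55
ee_pos: [505.6, 158.5, 212.0]
tool_rot: [0.0, 0.977, 0.212, -0.001]
contact_force: [0.0, -0.4, 0.1]
grip_width: 39.5
grasp_force: 0.0
time_s: 12.35
ee_pos: [505.9, 158.5, 213.1]
tool_rot: [-0.0, 0.977, 0.212, 0.0]
contact_force: [-0.6, -0.7, 5.6]
grip_width: 11.8
grasp_force: 40.0
```

```bash
python3 -m jog '[1,0,0,-0.006,0,1,0,0,-0.014,0,1,0,0,-0.018,0,1,0,0,-0.018,0,1,0,0,-0.018,0,1,0,0,-0.018,0,1,0,0,-0.01,0,1,0,0,-0.004,0]'
python3 -m jog '[1,0,0,0,2,1,0,0,0,4,1,0,0,0,5,1,0,0,0,5,1,0,0,0,5,1,0,0,0,2.8,1,0,0,0,1,1,0,0,0,0]'
python3 - <<'E'
from h import *
go([555,-203,160],-90.6)
E
```

```text
time_s: 13.15
ee_pos: [505.7, 158.4, 319.5]
tool_rot: [-0.0, 0.977, 0.212, 0.001]
contact_force: [0.0, 0.2, -2.7]
grip_width: 11.9
grasp_force: 40.0
time_s: 13.95
ee_pos: [505.5, 158.3, 318.0]
tool_rot: [0.0, 1.0, -0.003, -0.001]
contact_force: [0.3, -0.1, -2.2]
grip_width: 11.7
grasp_force: 40.0
spin 0.27 q6 0.891 shift [ 0.0534  0.3607 -0.0008] t 13.95 cur close deg -90.33
```

```bash
python3 -m jog '[1,0.002,0.012,0,0.3,1,0.004,0.024,0,0,1,0.005,0.03,0,0,1,0.005,0.033,0,0,1,0.005,0.033,0,0,1,0.005,0.033,0,0,1,0.005,0.033,0,0,1,0.005,0.033,0,0]'
python3 -m jog '[1,0.005,0.033,0,0,1,0.005,0.033,0,0,1,0.004,0.029,0,0,1,0.002,0.019,0,0,1,0,0.01,0,0,1,0,0.004,0,0,1,0,0,0,0,1,0,0,0,0]'
python3 - <<'E'
from h import *
go([555,-203,80],-90.6)
i=look('wrist','w5.png')
E
```

```text
time_s: 14.75
ee_pos: [538.9, -74.9, 318.6]
tool_rot: [0.0, 1.0, -0.005, -0.0]
contact_force: [0.6, 0.8, -2.5]
grip_width: 11.9
grasp_force: 40.0
time_s: 15.55
ee_pos: [553.6, -200.6, 318.7]
tool_rot: [-0.0, 1.0, -0.005, 0.0]
contact_force: [0.3, 0.2, -1.8]
grip_width: 11.7
grasp_force: 40.0
spin -0.02 q6 1.576 shift [0.0015 0.0024 0.0797] t 15.55 cur close deg -90.62
```

View pics/w5.png

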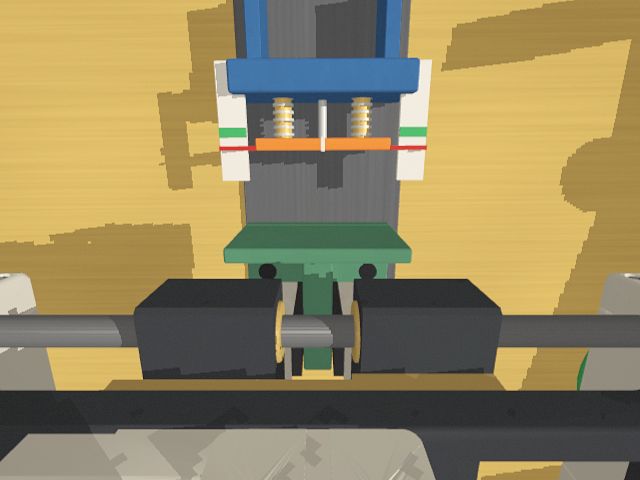

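Held bracket: the back's top outer edge runs from (227,249) to (410,249) and the outer face's lower edge from (247,223) to (389,223). The orange plate's top front edge runs from (256,150) to (391,150), and the pointers are at about (238,149) and (409,147).

```bash
python3 - <<'E'
from h import *
np.set_printoptions(precision=1,suppress=True)
s,p,M=tool(); g=p+159*M[:,2]
P=w('wrist',[(256,150),(391,150)],57); T=w('wrist',[(227,249),(410,249)],g[2]+16); L=w('wrist',[(247,223),(389,223)],g[2]-32)
B=w('wrist',[(245,185),(398,185)],6)
for n,a in zip('PTLB',(P,T,L,B)): print(n,a,a.mean(0),np.degrees(np.arctan2(*(a[0]-a[1])[[1,0]]))-90, np.linalg.norm(a[0]-a[1]))
print('g',g)
i=vision.camera_info('wrist');print(-cv2.Rodrigues(i['rvec'])[0].T@i['tvec'])
E
```

```text
P [[ 623.1 -160.6   57. ]
 [ 622.2 -250.2   57. ]] [ 622.7 -205.4   57. ] -0.5924081056401604 89.60200587783558
T [[ 589.6 -168.   175.8]
 [ 588.9 -234.4  175.8]] [ 589.3 -201.2  175.8] -0.6061747406508573 66.39976638361777
L [[ 588.9 -166.   127.8]
 [ 588.2 -236.3  127.8]] [ 588.5 -201.2  127.8] -0.6023519285900818 70.34643584137757
B [[ 594.9 -141.3    6. ]
 [ 593.6 -267.6    6. ]] [ 594.2 -204.5    6. ] -0.5970374991197929 126.35366509044078
g [ 553.6 -200.5  159.8]
[ 625.2 -201.1  297.7]
```

```bash
python3 -m jog '[1,0,0.002,0.008,0,1,0,0.002,0.018,0,1,0,0,0.02,0,1,0,0,0.02,0,1,0,0,0.02,0,1,0,0,0.016,0,1,0,0,0.01,0,1,0,0,0.004,0]'
python3 -m jog '[1,0,0,0.001,0,1,0,0,0.001,0,1,0,0,0.001,0,1,0,0,0,0,1,0,0,0,0,1,0,0,0,0,1,0,0,0,0,1,0,0,0,0]'
```

```text
time_s: 16.4
ee_pos: [553.3, -204.8, 201.4]
tool_rot: [-0.0, 1.0, -0.005, -0.001]
contact_force: [-1.2, -0.1, -2.1]
grip_width: 11.7
grasp_force: 40.0
time_s: 17.2
ee_pos: [553.6, -205.2, 199.7]
tool_rot: [0.0, 1.0, -0.006, 0.0]
contact_force: [0.7, -0.7, -2.2]
grip_width: 11.5
grasp_force: 40.0
```

```bash
python3 -m jog '[1,0,0,0.0008,0,1,0,0,0.0007,0,1,0,0,0,0,1,0,0,0,0,1,0,0,0,0,1,0,0,0,0,1,0,0,0,0,1,0,0,0,0]'
python3 -m jog '[1,0,0,0.001,0,1,0,0,0,0,1,0,0,0,0,1,0,0,0,0,1,0,0,0,0,1,0,0,0,0,1,0,0,0,0,1,0,0,0,0]'
```

```text
time_s: 18.0
ee_pos: [553.6, -205.2, 198.2]
tool_rot: [0.0, 1.0, -0.006, 0.0]
contact_force: [0.7, -0.2, -2.3]
grip_width: 11.6
grasp_force: 40.0
time_s: 18.8
ee_pos: [553.7, -205.2, 197.2]
tool_rot: [0.0, 1.0, -0.006, 0.0]
contact_force: [-0.8, -0.7, -1.5]
grip_width: 11.8
grasp_force: 40.0
```

```bash
python3 -m jog '[1,0,0,0.0006,0,1,0,0,0,0,1,0,0,0,0,1,0,0,0,0,1,0,0,0,0,1,0,0,0,0,1,0,0,0,0,1,0,0,0,0]'
python3 -m jog '[1,0,0,0.0006,0,1,0,0,0,0,1,0,0,0,0,1,0,0,0,0,1,0,0,0,0,1,0,0,0,0,1,0,0,0,0,1,0,0,0,0]'
```

```text
time_s: 19.6
ee_pos: [553.6, -205.2, 197.2]
tool_rot: [0.0, 1.0, -0.006, 0.0]
contact_force: [-2.2, 1.5, 6.1]
grip_width: 11.4
grasp_force: 40.0
time_s: 20.4
ee_pos: [553.6, -205.1, 197.1]
tool_rot: [0.0, 1.0, -0.006, 0.0]
contact_force: [-3.9, 1.8, 10.5]
grip_width: 11.5
grasp_force: 40.0
```

```bash
python3 -m jog '[1,0,0,-0.0007,0,1,0.003,0,0,0,1,0.005,0,0,0,1,0.006,0,0,0,1,0.006,0,0,0,1,0.004,0,0,0,1,0.002,0,0,0,1,0,0,0,0]'
python3 - <<'E'
from h import *
i=look('wrist','w6.png')
s,p,M=tool();print(p,s['contact_force'])
E
```

```text
time_s: 21.2
ee_pos: [578.8, -205.8, 197.2]
tool_rot: [0.0, 1.0, -0.006, -0.001]
contact_force: [-6.5, -1.0, 10.6]
grip_width: 11.9
grasp_force: 40.0
[ 578.77704299 -205.8403697   197.15870002] [-6.1289169   0.46919532 11.8244075 ]
```

View pics/w6.png

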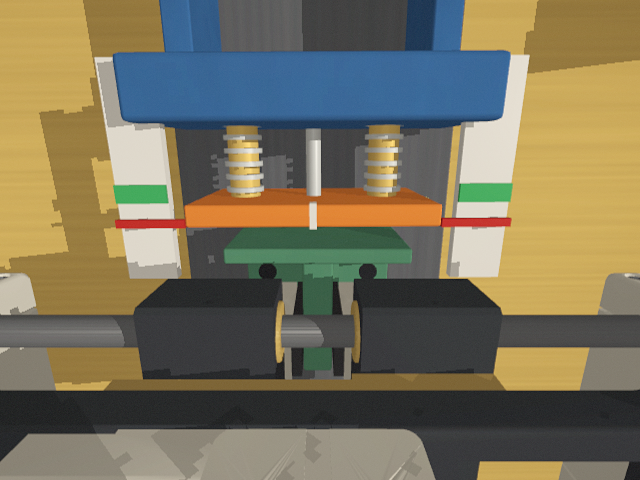

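The bracket is just short of the plate. Its back's top edge runs from (227,249) to (410,249), centre 318.5. The plate's front top edge runs from (187,226) to (441,226), centre 314, so the bracket has to go about 1.6 mm to the left. The green marks are centred at row 193 and the pointers are at row 223.

```bash
python3 - <<'E'
from h import *
np.set_printoptions(precision=1,suppress=True)
for px,z in(([(187,226),(441,226)],57),([(227,249),(410,249)],54),([(141,223),(141,193),(486,222),(486,192)],57)): a=w('wrist',px,z);print(a,a.mean(0))
E
python3 -m jog '[1,0,0,-0.0008,0,1,0,-0.0008,0,0,1,0,-0.0008,0,0,1,0.001,0,0,0,1,0.001,0,0,0,1,0,0,0,0,1,0,0,0,0,1,0,0,0,0]'
```

```text
[[ 623.8 -161.1   57. ]
 [ 622.8 -249.4   57. ]] [ 623.3 -205.2   57. ]
[[ 614.4 -173.5   54. ]
 [ 613.7 -239.9   54. ]] [ 614.  -206.7   54. ]
[[ 625.1 -145.3   57. ]
 [ 635.4 -146.8   57. ]
 [ 624.  -264.9   57. ]
 [ 634.4 -263.7   57. ]] [ 629.7 -205.2   57. ]
time_s: 22.05
ee_pos: [581.6, -203.8, 197.3]
tool_rot: [-0.0, 1.0, -0.006, -0.0]
contact_force: [0.1, 0.1, -2.2]
grip_width: 11.7
grasp_force: 40.0
```

```bash
python3 -m jog '[1,0.001,0,0.0003,0,1,0.001,0,0,0,1,0.001,0,0,0,1,0.001,0,0,0,1,0,0,0,0,1,0,0,0,0,1,0,0,0,0,1,0,0,0,0]'
python3 - <<'E'
from h import *
F=[]
for k in range(4):
    s,p,M=tool();F.append(s['contact_force']);vision.get_image('wrist')
print(p,np.mean(F,0))
E
```

```text
time_s: 22.85
ee_pos: [585.7, -203.9, 197.2]
tool_rot: [0.0, 1.0, -0.006, 0.0]
contact_force: [0.7, -0.7, -1.5]
grip_width: 12.1
grasp_force: 40.0
[ 585.69513409 -203.91459153  197.19830338] [ 0.78071554  0.09138329 -1.46665772]
```

```bash
python3 -m jog '[1,0.001,0,0.0002,0,1,0.001,0,0,0,1,0.001,0,0,0,1,0.001,0,0,0,1,0.001,0,0,0,1,0.001,0,0,0,1,0,0,0,0,1,0,0,0,0]'
python3 - <<'E'
from h import *
F=[]
for k in range(4):
    s,p,M=tool();F.append(s['contact_force']);vision.get_image('wrist')
print(p,np.mean(F,0))
E
```

```text
time_s: 23.85
ee_pos: [590.5, -204.1, 197.2]
tool_rot: [-0.0, 1.0, -0.006, -0.001]
contact_force: [-8.2, 0.9, 8.3]
grip_width: 11.7
grasp_force: 40.0
[ 590.49084133 -204.15807233  197.23146147] [-7.84505483  0.70013023  8.08577302]
```

```bash
cat >> h.py <<'E'
def ptr(n=3):
    F=[]
    for k in range(n):
        s,p,M=tool();F.append(s['contact_force']); i=vision.camera_info('wrist'); im=vision.get_image('wrist').astype(int)
    r,g,b=im[...,0],im[...,1],im[...,2]
    red=(r>140)&(g<80)&(b<80); grn=(g>130)&(r<90)&(b<130)
    for a,z in((slice(40,200),'L'),(slice(440,620),'R')):
        o=[]
        for m in(red,grn):
            q=np.zeros_like(m);q[100:300,a]=m[100:300,a]
            v,u=np.nonzero(q); o+=[(u.mean(),v.mean())] if len(v)>20 else [(0,0)]
        W=w('wrist',o,57,i); print(z,np.round(o,1).tolist(),'x',W[:,0].round(1),'to go',round(W[1,0]-W[0,0],2))
    print(s['time_s'],p.round(2),np.mean(F,0).round(2)); return im
E
python3 -m jog '[1,0,0,-0.0004,0,1,0,0,0,0,1,0,0,0,0,1,0.001,0,0,0,1,0.001,0,0,0,1,0,0,0,0,1,0,0,0,0,1,0,0,0,0]'
python3 -c 'from h import *;ptr()'
```

```text
time_s: 24.85
ee_pos: [592.3, -204.2, 197.2]
tool_rot: [-0.0, 1.0, -0.006, -0.002]
contact_force: [-7.8, 0.3, 6.4]
grip_width: 12.2
grasp_force: 40.0
L [[159.2, 247.4], [150.6, 231.0]] x [629.6 635.6] to go 6.0
R [[477.1, 245.6], [485.7, 230.3]] x [628.9 634.5] to go 5.52
24.95 [ 592.33 -204.15  197.22] [-8.2   0.39  6.1 ]
```

```bash
python3 -m jog '[1,0,0,-0.0003,0,1,0.001,0,0,0,1,0.001,0,0,0,1,0.001,0,0,0,1,0.001,0,0,0,1,0,0,0,0,1,0,0,0,0,1,0,0,0,0]'
python3 -c 'from h import *;ptr()'
```

```text
time_s: 25.8
ee_pos: [595.6, -204.2, 197.3]
tool_rot: [-0.0, 1.0, -0.006, -0.003]
contact_force: [-10.6, 0.9, 6.3]
grip_width: 11.8
grasp_force: 40.0
L [[158.9, 247.5], [150.3, 236.6]] x [632.6 636.6] to go 4.03
R [[476.3, 245.8], [485.6, 235.4]] x [631.9 635.7] to go 3.77
25.9 [ 595.61 -204.22  197.28] [-10.65   0.64   7.1 ]
```

```bash
python3 -m jog '[1,0,0,-0.0003,0,1,0.001,0,0,0,1,0.001,0,0,0,1,0.001,0,0,0,1,0,0,0,0,1,0,0,0,0,1,0,0,0,0,1,0,0,0,0]'
python3 - <<'E'
from h import *
im=ptr()
a=cv2.resize(im[150:350,60:580].astype(np.uint8)[:,:,::-1],None,fx=1.5,fy=1.5);cv2.imwrite('pics/w7.png',a)
E
```

```text
time_s: 26.75
ee_pos: [598.1, -204.2, 197.3]
tool_rot: [-0.0, 1.0, -0.006, -0.003]
contact_force: [-11.3, 1.3, 6.5]
grip_width: 11.8
grasp_force: 40.0
L [[158.0, 247.7], [151.5, 240.0]] x [634.8 637.7] to go 2.86
R [[477.2, 246.1], [482.6, 239.2]] x [634.1 636.6] to go 2.5
26.85 [ 598.1  -204.28  197.31] [-11.57   0.98   6.49]
```

View pics/w7.png

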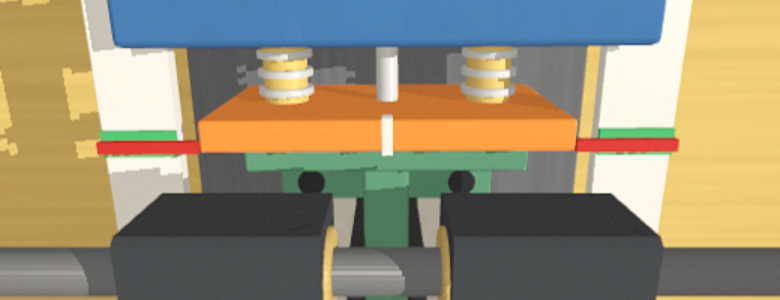

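The plate is pushed back with the bracket flat on it and centred. The red pointers, at crop row 147, cover the lower part of the green marks (rows 131 to 141 show). I'll check a pixel column numerically.

```bash
python3 - <<'E'
from h import *
i=vision.camera_info('wrist');im=vision.get_image('wrist')
for c in(150,485):
    for r in range(233,259): print(c,r,im[r,c].tolist(),end=' ; ')
    print()
o=cv2.imread('pics/w6.png')[:,:,::-1]
for r in range(180,232,1): print(r,o[r,150].tolist(),end=';')
E
```

```text
150 233 [254, 247, 234] ; 150 234 [255, 249, 236] ; 150 235 [255, 250, 239] ; 150 236 [236, 233, 218] ; 150 237 [152, 196, 150] ; 150 238 [75, 194, 107] ; 150 239 [87, 203, 119] ; 150 240 [85, 201, 118] ; 150 241 [86, 202, 118] ; 150 242 [81, 207, 122] ; 150 243 [138, 171, 93] ; 150 244 [188, 37, 38] ; 150 245 [216, 57, 50] ; 150 246 [227, 63, 56] ; 150 247 [226, 64, 59] ; 150 248 [225, 61, 55] ; 150 249 [226, 61, 58] ; 150 250 [225, 60, 55] ; 150 251 [227, 56, 53] ; 150 252 [217, 78, 57] ; 150 253 [161, 173, 96] ; 150 254 [148, 219, 162] ; 150 255 [235, 241, 221] ; 150 256 [255, 249, 239] ; 150 257 [255, 248, 236] ; 150 258 [254, 248, 235] ; 
485 233 [255, 251, 239] ; 485 234 [236, 233, 218] ; 485 235 [148, 190, 145] ; 485 236 [74, 189, 106] ; 485 237 [90, 203, 119] ; 485 238 [89, 202, 120] ; 485 239 [90, 203, 120] ; 485 240 [87, 207, 122] ; 485 241 [123, 176, 99] ; 485 242 [172, 70, 50] ; 485 243 [214, 56, 53] ; 485 244 [230, 67, 62] ; 485 245 [228, 66, 60] ; 485 246 [228, 65, 60] ; 485 247 [228, 70, 64] ; 485 248 [227, 66, 60] ; 485 249 [229, 67, 62] ; 485 250 [232, 59, 56] ; 485 
[... 492 characters left out ...]
, 170, 92];196 [68, 170, 92];197 [68, 170, 93];198 [68, 170, 91];199 [70, 172, 95];200 [67, 170, 93];201 [67, 171, 92];202 [59, 169, 88];203 [163, 192, 154];204 [216, 214, 199];205 [225, 217, 206];206 [223, 217, 205];207 [222, 217, 204];208 [222, 217, 204];209 [222, 217, 202];210 [222, 217, 203];211 [222, 216, 204];212 [222, 216, 203];213 [222, 216, 203];214 [223, 217, 204];215 [222, 216, 204];216 [222, 217, 203];217 [224, 220, 207];218 [209, 196, 183];219 [167, 107, 96];220 [174, 35, 30];221 [194, 44, 39];222 [193, 48, 42];223 [193, 48, 41];224 [193, 47, 40];225 [193, 47, 43];226 [192, 44, 36];227 [191, 37, 30];228 [209, 185, 171];229 [224, 224, 211];230 [223, 218, 205];231 [223, 217, 203];
```

```bash
python3 -m jog '[1,0.0005,0,0,0,1,0,0,0,0,1,0,0,0,0,1,0,0,0,0,1,0,0,0,0,1,0,0,0,0,1,0,0,0,0,1,0,0,0,0]'
python3 - <<'E'
from h import *
im=ptr()
for c in(150,485):
    k=im[:,c]; g=[r for r in range(225,262) if k[r][1]>150 and k[r][0]<150]; d=[r for r in range(225,262) if k[r][0]>160 and k[r][1]<100]
    print(c,'green',g[0],g[-1],'red',d[0],d[-1])
E
```

```text
time_s: 27.75
ee_pos: [598.4, -204.3, 197.3]
tool_rot: [-0.0, 1.0, -0.006, -0.003]
contact_force: [-12.1, 0.9, 7.8]
grip_width: 11.7
grasp_force: 40.0
L [[158.0, 247.8], [152.9, 242.8]] x [635.1 637. ] to go 1.84
R [[477.4, 246.1], [483.4, 241.9]] x [634.3 635.9] to go 1.53
27.85 [ 598.41 -204.3   197.33] [-12.3    0.94   7.74]
150 green 238 254 red 244 252
485 green 237 252 red 242 250
```

```bash
python3 -c 'from bench import close_job;print(close_job())'
```

```text
the job is handed in; nothing more can be done
None
```

I handed the job in with the drawer left open (about 165 mm) and the bracket standing on the jig, centred and flat on the stop plate. The gripper is still holding it pressed, with the plate about 10 mm back (about 8 N on the spring, worked out from the pointer position) and the pointers mid-mark; the pass/fail result was not shown to me.

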